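# Clip the carry-handle top onto the toy wardrobe

### The job

The top of the pink toy wardrobe has come off. Pick it up by its handle, set it over the two white snap hooks on the wardrobe and push it straight down until both sides click and it lies fully home, then let go. Press only as hard as the clicks need, because the thin plastic must not be forced, and leave the jar, block, kettle and bath tub where they stand.

Things in the scene. Friction and masses are not known exactly. Their poses are not given: they have to be found in the camera images.
- wardrobe: Pink toy wardrobe, 90 (x) by 146 mm (y), fixed to the table on a white plinth; pale sliding door on its +x side. Origin: centre of the plinth's underside, z up. Its flat upper face, where the top must lie, is 110 to 128 mm above the origin: it differs each time, is not in the measured pose and must be felt. Over 35 N between top and wardrobe damages it.
- top: Loose pink top, 90 g: plate 84 (x) by 136 (y) by 8 mm, flat on the table, with two windows for the hooks; same after a half turn. Origin: centre of the plate's underside, z up. Carry handle in the middle: level pale pink bar 14 mm thick (x), 60 mm long (y), 28 to 44 mm above the underside, on posts at y = +-26 mm (12 by 8 mm).
- top_end_a (a point): Point on the top's underside, 60 mm from its middle along its +y. The window beside it goes through the plate from x = -11 to +11 mm and from 34 to 50.5 mm from the middle; the hook catches over its outer rim.
- top_end_b (a point): The same at the -y end: 60 mm from the middle along -y, with the mirrored window.
- hook_left (a joint): Inward bend (rad) of the white hook at y = +47 mm, x = 0 of the wardrobe: 0 upright (free or clicked home), about 0.1 as its barb slides through the top. Hook: 16 mm wide (x), 4 mm thick, barb outwards. Barb: flat underside 9.5 mm above the upper face, outer side at y = 54 mm for 8 mm upwards, then sloping in to 46.5 mm at the tip, 31.5 mm above the upper face.
- hook_right (a joint): The same for the mirrored hook at y = -47 mm. Pushing the top down, first touch about 23 mm above the upper face: both hooks bend in over 6 mm with force rising to some 8 to 18 N in all, then the barbs slide in the windows at low force for some 15 mm, then spring out with a click about 1.5 mm before the top meets the upper face, a hard stop.
- jar: Small glass jar with yellow twist cap, 44 mm across, 65 mm high; origin at the centre of its underside. Leave alone.
- block: Orange wooden block, 40 mm cube; origin at the centre of its underside. Leave alone.
- kettle: Silver steel toy kettle, 66 mm across with a spout to +x, 65 mm high with its handle; origin at the centre of its underside. Leave alone.
- tub: Purple plastic toy bath tub, 93 by 172 mm, 58 mm high at the rim with a tap up to 86 mm; origin at the centre under its feet. Leave alone.
Mind the look-alikes: they are no part of the job. Leave any red or yellow look-alike of the top alone. What is shaped like the wardrobe but orange or yellow is not meant.

How it is judged (in metres and radians):
On the way:
1. the top has been lifted off the table (height (world z) of each of top_end_a, top_end_b above 0.05 m), for 0.2 s.
At the end, for the whole second after the job is handed in: Both ends of the top's underside are 105 to 131.5 mm above the wardrobe's origin, both hooks sprung back to under 0.06 rad, the top level (0.05 rad), its middle within 7 mm and its length within 0.15 rad of the wardrobe's, at rest and released (z of top_end_a in the frame of wardrobe between 0.105 and 0.1315 m and z of top_end_b in the frame of wardrobe between 0.105 and 0.1315 m and value of joint each of hook_left, hook_right below 0.06 rad and horizontal distance between top and wardrobe below 0.007 m and angle between the y axis of top and the y axis of wardrobe, either way round below 0.15 rad and angle between top's own z axis and vertical below 0.05 rad and linear speed of top below 0.02 m/s); the robot touches nothing.
It fails at once if the top is forced on the wardrobe with more than 35 N (contact force between top and wardrobe above 35 N).
It fails at once if the jar is moved by more than 20 mm (distance of jar from where it was at the start of the episode above 0.02 m).
It fails at once if the block is moved by more than 20 mm (distance of block from where it was at the start of the episode above 0.02 m).
It fails at once if the kettle is moved by more than 20 mm (distance of kettle from where it was at the start of the episode above 0.02 m).
It fails at once if the bath tub is moved by more than 20 mm (distance of tub from where it was at the start of the episode above 0.02 m).
It also fails if it takes over 51 s, if anything falls off the work surface, if the arm or the gripper's body presses on something with over 40 N, if the wrist force passes 120 N, or if a joint passes its speed limit or range.

### The arm

A 6-joint arm with a two-finger parallel gripper is mounted at the origin on the work surface. World frame = base frame: x ahead of the robot, y to its left, z up, the work surface at z = 0. Lengths are in m, angles in degrees, forces in N, time in s.
With the tool pointing down it reaches from about 0.35 to 0.875 m from the base axis. Payload 15.5 kg.
Tool frame: the origin (TCP) lies at the very end of the fingers, on their centre line; the grasp point (between the pads) lies arm.grip_depth behind it (arm.grip_depth is the distance from the TCP to the grasp point, in m); x points along the fingers, z is the direction in which the jaws open and shut, and the axes are right-handed (so a half turn about x gives the same grasp; the last joint's range is limited). The gripper opens to 85 mm and grips with 20 to 120 N. Pads are 22 mm wide; open, the fingers measure 114 mm over their backs; the gripper's body (76 mm by 85 mm) begins 54 mm behind the grasp point. The pads swing forward as they close: fully open they stand 13 mm farther back than shut.
Start: joints at [64.372, 28.281, 77.091, -0, 74.628, -5.472], TCP at [0.215, 0.587, 0.199] pointing down, gripper open.
Joint ranges: [-166.48, 166.48], [-47.26, 123.95], [12.59, 153.08], [-70.14, 250.14], [6.76, 159.57], [-176.63, 176.63]. Speed limits (degrees/s): [108.29, 108.29, 147.25, 172.46, 172.46, 172.46].

### API

Orientations are given as a 3x3 rotation matrix whose columns are the frame's x, y, z axes.
In Python, from cell import arm gives the robot as it stands. The module is installed in compiled form; this text tells all that it offers.
- The arm moves only by the tool send_rows, never from a script. Its argument "moves" is a list that holds one entry, the list of rows, each a list of 7 numbers: the shift along the tool's x, y, z in units of 0.02 m (1.0 is 0.02 m), then the turn, a rotation vector about the tool's x, y, z in units of 0.08 rad (1.0 is 0.08 rad), then the closure, from -1 (fully open) to 1 (shut), so that 0 is half open. In form: [[[tx, ty, tz, ax, ay, az, hand], ...]]. A call has exactly 10 rows; each row shifts and turns the commanded pose from where the row before left it, along the tool's axes as they then stand; what a row does not reach is not made up. A row lasts 1/12 s, in which the tool goes at most 41.7 mm and 7.16 degrees, less where a joint would pass 70% of its speed; a pose out of reach is approached as far as the arm can. A call with a number of a shift or a turn outside -1 to 1 is refused whole. A call with a gripper value outside its range is refused whole. The fingers move at their own pace and stop on an object; "force" is the grip in N (left out, the last holds). Time passes only in rows, so rows that do not move let the fingers close, or fill a call up. It gives the time, the measured TCP pose, the force and the opening at its end, in the units of the state.
- arm.get_state(): the state, without advancing time (a new reading comes with each control period).
- arm.read_camera(name): name is "side" or "top"; returns a dict with "frame" (420x560x3 uint8, blue, green, red), "fov_y" (degrees; the focal length in pixels is half the picture's height over the tangent of half this angle, whatever the lens; pixels are square), "cx", "cy" (the principal point, pixels), "k1" (the pictures are not rectified: a ray, as slopes to the right and down, at radius r is drawn at 1 + k1 r^2 times it, then the intrinsics apply), "world_to_cam" (4x4, takes a point from world to camera coordinates). Camera axes: x right, y down, z forward; pixel columns grow to the right and rows downward; lengths in m; the calibration is good to about 2 mm. A picture is of the moment at which its call begins. There is no depth.
- arm.hand_in(): hands the job in, once; it reports no verdict.
The state is a dict: "time_s": time; "joint_pos": joint angles; "qvel": joint speeds; "joint_torque": joint torques, N m; "eef_pos": TCP position; "orientation": TCP orientation; "contact_force": force on the tool from outside, world axes, zero at the start; "ft_torque": the same for the moment, N m; "grip_width": finger opening in m.
Only numpy, scipy, OpenCV 4.12 (cv2) and the standard library are available. Lean on these libraries where they do the work, as an engineer would, in place of code of your own. Each camera call takes 0.05 s, during which the arm holds its last target. There are 200 camera calls.

## Working session

There is one attempt and no reset: what is moved stays moved. The work goes in short steps, Python scripts to look and compute and a tool call to move; the robot and the scene stay as the last step left them, time stands still between calls to the robot, and variables do not carry over. Pictures are saved under pics/ and viewed, about 8 in all and at most 12, crops included, and the job is handed in when it is done.

Besides the shell and the picture viewer there is one more tool, called after "Emit:" in YAML: its name, and indented under it one key for each argument. send_rows: Moves the arm, as the interface text tells. Its arguments: {"type":"object","properties":{"moves":{"type":"array","items":{"type":"array","items":{"type":"array","items":{"type":"number"}}}},"force":{"type":"number"}},"required":["moves"]}

```bash
mkdir -p pics; cat > h.py <<'E'
import numpy as np, cv2, pickle
from cell import arm
def snap(name,tag):
    c=arm.read_camera(name); pickle.dump(c,open(f'pics/{tag}.pkl','wb')); cv2.imwrite(f'pics/{tag}.png',c['frame']); return c
def load(tag): return pickle.load(open(f'pics/{tag}.pkl','rb'))
def F(c): return c['frame'].shape[0]/2/np.tan(np.radians(c['fov_y'])/2)
def ray(c,u,v):
    f=F(c); d=np.array([(u-c['cx'])/f,(v-c['cy'])/f]); s=d.copy()
    for _ in range(20): s=d/(1+c['k1']*(s@s))
    T=np.array(c['world_to_cam']); R,t=T[:3,:3],T[:3,3]
    return -R.T@t, R.T@np.array([s[0],s[1],1])
def atz(c,u,v,z):
    o,d=ray(c,u,v); return o+d*(z-o[2])/d[2]
def proj(c,p):
    T=np.array(c['world_to_cam']); q=T[:3,:3]@np.array(p)+T[:3,3]; s=q[:2]/q[2]; s=s*(1+c['k1']*(s@s))
    return s*F(c)+[c['cx'],c['cy']]
E
python3 - <<'E'
from h import *
a=snap('top','t0');b=snap('side','s0')
for c in(a,b): print(c['fov_y'],c['cx'],c['cy'],c['k1'],ray(c,280,210))
s=arm.get_state();print(s,arm.grip_depth)
E
```

```text
48.73400529241374 290.9728852903296 202.99616732829915 -0.015238332565340428 (array([ 0.44780966, -0.00169651,  1.19311338]), array([ 0.08357691,  0.02623056, -0.99655163]))
48.2145414515697 288.1452604354683 210.70318908449838 -0.06498308165406576 (array([-0.10287742, -0.688683  ,  0.60110866]), array([ 0.59083372,  0.65977195, -0.4646719 ]))
{'time_s': 0.1, 'joint_pos': array([ 6.43720053e+01,  2.83115283e+01,  7.71241936e+01,  2.57574676e-03,
        7.46277481e+01, -5.47213641e+00]), 'qvel': array([-0.05746084, -0.03026813, -0.0499947 ,  0.04802349, -0.0589036 ,
        0.00170499]), 'joint_torque': array([ 1.47396313e-03, -8.83602047e+01, -3.84566510e+01,  4.42219300e-05,
        5.20405214e-03, -6.98273789e-05]), 'eef_pos': array([0.21518922, 0.58640385, 0.19865406]), 'orientation': array([[-5.18217702e-04, -9.38754615e-01,  3.44585990e-01],
       [-9.80030924e-04,  3.44586348e-01,  9.38754115e-01],
       [-9.99999385e-01,  1.48774074e-04, -1.09857930e-03]]), 'contact_force': array([ 0.87365023, -0.21545501, -0.19137101]), 'ft_torque': array([ 0.01320585,  0.00856134, -0.01835015]), 'grip_width': 0.08535392911878496} 0.0187
```

View pics/t0.png

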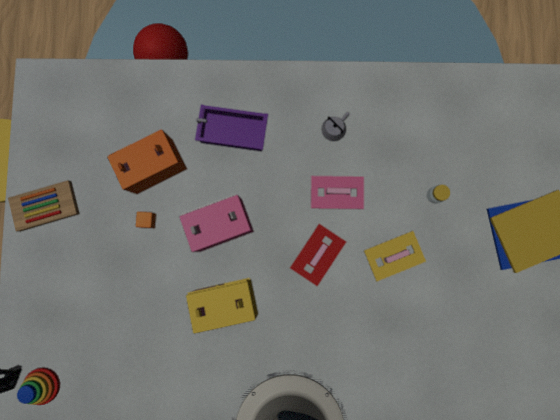

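View pics/s0.png

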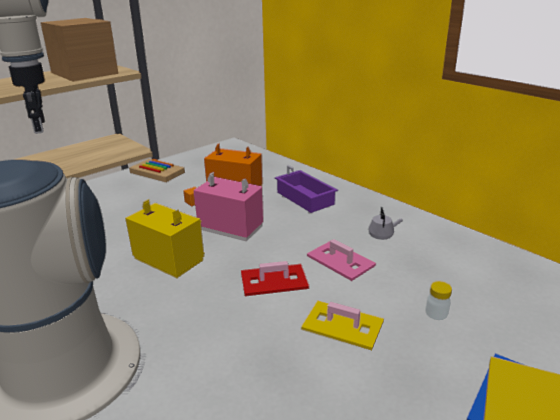

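Top view: wardrobe-like bodies are pink (216,223), orange (147,160) and yellow (221,305). Top-like plates are pink (337,192), red (318,254) and yellow (395,256). I choose the pink ones and will check them in one close crop.

```bash
python3 - <<'E'
from h import *
a=load('t0')['frame'];b=load('s0')['frame']
def up(im,x,y,w,h,s): return cv2.resize(im[y:y+h,x:x+w],None,fx=s,fy=s,interpolation=cv2.INTER_CUBIC)
p=up(a,172,170,200,90,4); q=up(b,185,165,200,112,4)[:448]
q=up(b,185,165,200,60*1,4)
cv2.imwrite('pics/c0.png',np.vstack([p,q]))
E
```

```text
(no output)
```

View pics/c0.png

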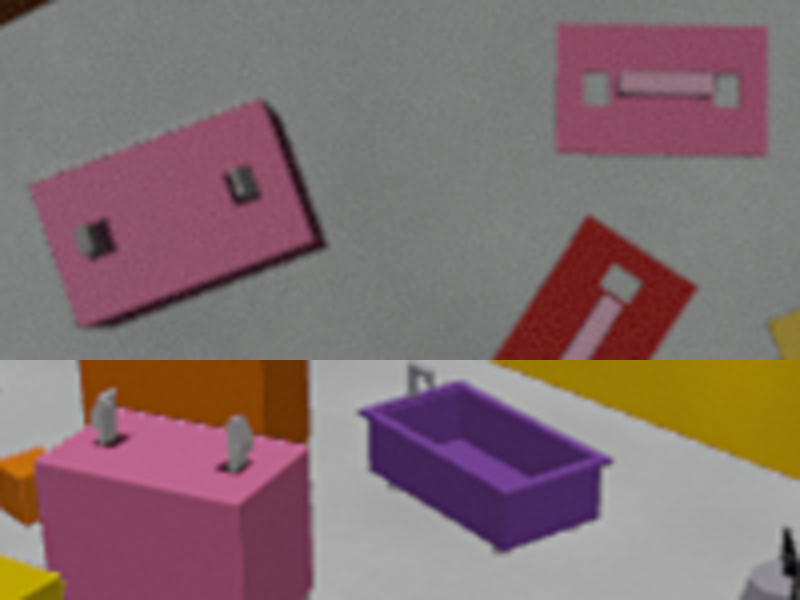

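```bash
python3 - <<'E'
from h import *
c=load('t0');im=c['frame'];hsv=cv2.cvtColor(im,cv2.COLOR_BGR2HSV)
def fit(x0,x1,y0,y1,z,vmin):
    m=np.zeros(im.shape[:2],np.uint8);r=hsv[y0:y1,x0:x1].astype(int)
    m[y0:y1,x0:x1]=((r[...,0]>150)&(r[...,0]<175)&(r[...,1]>70)&(r[...,2]>vmin))*255
    k=max(cv2.findContours(m,cv2.RETR_EXTERNAL,cv2.CHAIN_APPROX_NONE)[0],key=cv2.contourArea)[:,0]
    P=np.array([atz(c,u,v,z)[:2] for u,v in k])
    r=cv2.minAreaRect((P*1000).astype(np.float32)); print(z,r,cv2.boxPoints(r).round(1).tolist()); return r
fit(305,370,170,215,.008,90)
for z in(.110,.119,.128): fit(175,257,190,256,z,100)
q=lambda x,y:((x+.5)/4-.5+172,(y+.5)/4-.5+170)
for x,y in[(618,72),(713,72),(618,97),(713,97)]: print('handle',atz(c,*q(x,y),.044))
for x,y in[(596,89),(727,89)]: print('win',atz(c,*q(x,y),.004))
for x,y in[(30,185),(264,99),(320,243),(82,326)]: print('W',atz(c,*q(x,y),.119))
for n,(u,v),z in[('jar',(440,192),.065),('block',(146,219),.04),('kettle',(334,126),.05),('tub',(232,128),.058),('yellow',(395,256),.04),('red',(318,254),.04)]: print(n,atz(c,u,v,z).round(3))
s=load('s0')
# side view: hook bases on wardrobe face & corners, crop origin (185,165), y offset 360
q2=lambda x,y:((x+.5)/4-.5+185,(y-360+.5)/4-.5+165)
for z in(.110,.119,.128):
  for n,x,y in[('near',241,504),('left',38,461),('right',307,447)]: print(z,n,atz(s,*q2(x,y),z).round(4))
E
```

```text
0.008 ((595.6080322265625, -116.80935668945312), (83.00041961669922, 134.6715850830078), 0.6857652068138123) [[553.2999877929688, -50.0], [554.9000244140625, -184.60000610351562], [637.9000244140625, -183.60000610351562], [636.2999877929688, -49.0]]
0.11 ((506.6270446777344, 179.84457397460938), (88.89277648925781, 144.96493530273438), 21.292245864868164) [[438.8999938964844, 231.1999969482422], [491.5, 96.19999694824219], [574.4000244140625, 128.39999389648438], [521.7000122070312, 263.5]]
0.119 ((506.1383056640625, 178.3360595703125), (88.15412902832031, 143.76039123535156), 21.292251586914062) [[439.0, 229.3000030517578], [491.20001220703125, 95.4000015258789], [573.2999877929688, 127.4000015258789], [521.0999755859375, 261.29998779296875]]
0.128 ((505.6495056152344, 176.82757568359375), (87.41549682617188, 142.5558319091797), 21.29224395751953) [[439.0, 227.39999389648438], [490.79998779296875, 94.5], [572.2999877929688, 126.30000305175781], [520.5, 259.1000061035156]]
handle [ 0.60166075 -0.0858892   0.044     ]
handle [ 0.60237537 -0.14524343  0.044     ]
handle [ 0.58593491 -0.08596127  0.044     ]
handle [ 0.58664732 -0.14523516  0.044     ]
win [ 0.59577507 -0.07466228  0.004     ]
win [ 0.59679251 -0.15927929  0.004     ]
W [0.52135747 0.26088627 0.119     ]
W [0.5732789  0.12597943 0.119     ]
W [0.48977196 0.09158405 0.119     ]
W [0.44025192 0.2279387  0.119     ]
jar [ 0.591 -0.364  0.065]
block [0.518 0.363 0.04 ]
kettle [ 0.758 -0.105  0.05 ]
tub [0.747 0.151 0.058]
yellow [ 0.434 -0.257  0.04 ]
red [ 0.436 -0.067  0.04 ]
0.11 near [0.494  0.1007 0.11  ]
0.11 left [0.4406 0.2345 0.11  ]
0.11 right [0.5734 0.1346 0.11  ]
0.119 near [0.483  0.0863 0.119 ]
0.119 left [0.4307 0.2176 0.119 ]
0.119 right [0.561  0.1195 0.119 ]
0.128 near [0.4721 0.0718 0.128 ]
0.128 left [0.4207 0.2007 0.128 ]
0.128 right [0.5486 0.1044 0.128 ]
```

```bash
cat > plan.py <<'E'
from h import *
from scipy.spatial.transform import Rotation as Ro
def goal(yaw):  # tool x down, z at angle yaw (deg)
    z=np.array([np.cos(np.radians(yaw)),np.sin(np.radians(yaw)),0]);x=np.array([0,0,-1.]);return np.column_stack([x,np.cross(z,x),z])
def plan(wps,hand,p=None,R=None):
    """wps: (xyz,yaw,n)"""
    s=arm.get_state()
    p=np.array(s['eef_pos']) if p is None else np.array(p); R=np.array(s['orientation']) if R is None else R
    out=[]
    for q,yaw,n in wps:
        q=np.array(q);G=goal(yaw)
        for i in range(n):
            k=n-i
            d=R.T@(q-p)/k/.02; w=Ro.from_matrix(R.T@G).as_rotvec()/k/.08
            r=np.round(np.r_[d,w],2); assert abs(r).max()<=1,(i,r)
            p=p+R@r[:3]*.02; R=R@Ro.from_rotvec(r[3:]*.08).as_matrix(); out.append(r.tolist()+[hand])
    for i in range(0,len(out),10): print('[['+',\n'.join(str(r).replace(' ','').replace('-0.0,','0,') for r in out[i:i+10])+']]')
    print(len(out),p)
E
python3 - <<'E'
from plan import *
plan([((.5955,-.1165,.11),0.7,40)],0)
E
```

```text
[[[0.11,-0.75,-0.66,0.38,0,0.0,0],
[0.11,-0.77,-0.64,0.38,0,0.0,0],
[0.11,-0.79,-0.61,0.38,0,0.0,0],
[0.11,-0.81,-0.59,0.38,0,0.0,0],
[0.11,-0.82,-0.57,0.38,0,0.0,0],
[0.11,-0.84,-0.54,0.38,0,0.0,0],
[0.11,-0.86,-0.51,0.38,0,0.0,0],
[0.11,-0.87,-0.49,0.38,0,0.0,0],
[0.11,-0.89,-0.46,0.38,0,0.0,0],
[0.11,-0.9,-0.43,0.38,0,0.0,0]]]
[[[0.11,-0.91,-0.41,0.38,0,0.0,0],
[0.11,-0.92,-0.38,0.38,0,0.0,0],
[0.11,-0.94,-0.35,0.38,0,0.0,0],
[0.11,-0.95,-0.32,0.38,0,0.0,0],
[0.11,-0.95,-0.29,0.38,0,0.0,0],
[0.11,-0.96,-0.26,0.38,0,0.0,0],
[0.11,-0.97,-0.23,0.38,0,0.0,0],
[0.11,-0.98,-0.21,0.37,0,0.0,0],
[0.11,-0.98,-0.18,0.38,0,0.0,0],
[0.11,-0.99,-0.15,0.37,0,0.0,0]]]
[[[0.11,-0.99,-0.12,0.38,0,0.0,0],
[0.11,-1.0,-0.09,0.37,0,0.0,0],
[0.11,-1.0,-0.06,0.38,0,0.0,0],
[0.11,-1.0,-0.03,0.37,0,0.0,0],
[0.11,-1.0,0.0,0.38,0,0.0,0],
[0.11,-1.0,0.04,0.37,0,0.0,0],
[0.11,-1.0,0.06,0.38,0,0.0,0],
[0.11,-0.99,0.09,0.37,0,0.0,0],
[0.11,-0.99,0.12,0.38,0,0.0,0],
[0.12,-0.99,0.15,0.37,0,0.0,0]]]
[[[0.11,-0.98,0.18,0.38,0,0.0,0],
[0.12,-0.97,0.21,0.37,0,0.0,0],
[0.11,-0.97,0.24,0.38,0,0.0,0],
[0.12,-0.96,0.27,0.37,0,0.0,0],
[0.11,-0.95,0.3,0.38,0,0.0,0],
[0.12,-0.94,0.33,0.37,0,0.0,0],
[0.11,-0.93,0.36,0.38,0,0.0,0],
[0.12,-0.92,0.39,0.37,0,0.0,0],
[0.11,-0.91,0.42,0.38,0,0.01,0],
[0.12,-0.9,0.44,0.37,-0.01,0.0,0]]]
40 [ 0.59549328 -0.11647862  0.10993127]
```

Emit:
send_rows:
  moves:
    - [[0,-0.75,-0.66,0.38,0,0,0],[0,-0.77,-0.64,0.38,0,0,0],[0,-0.79,-0.61,0.38,0,0,0],[0,-0.81,-0.59,0.38,0,0,0],[0,-0.82,-0.57,0.38,0,0,0],[0,-0.84,-0.54,0.38,0,0,0],[0,-0.86,-0.51,0.38,0,0,0],[0,-0.87,-0.49,0.38,0,0,0],[0,-0.89,-0.46,0.38,0,0,0],[0,-0.9,-0.43,0.38,0,0,0]]
  force: 90

```text
time_s: 0.93
eef_pos: [0.3109, 0.41, 0.199]
orientation: [[-0.0, -0.792, 0.611], [-0.0, 0.611, 0.792], [-1.0, 0.0, -0.001]]
contact_force: [-0.3, 0.2, -0.3]
grip_width: 0.0425
```

Emit:
send_rows:
  moves:
    - [[0,-0.91,-0.41,0.38,0,0,0],[0,-0.92,-0.38,0.38,0,0,0],[0,-0.94,-0.35,0.38,0,0,0],[0,-0.95,-0.32,0.38,0,0,0],[0,-0.95,-0.29,0.38,0,0,0],[0,-0.96,-0.26,0.38,0,0,0],[0,-0.97,-0.23,0.38,0,0,0],[0,-0.98,-0.21,0.37,0,0,0],[0,-0.98,-0.18,0.38,0,0,0],[0,-0.99,-0.15,0.37,0,0,0]]

```text
time_s: 1.77
eef_pos: [0.4057, 0.2343, 0.199]
orientation: [[-0.0, -0.574, 0.819], [-0.0, 0.819, 0.574], [-1.0, 0.0, -0.0]]
contact_force: [0.2, -0.0, 0.1]
grip_width: 0.0429
```

Emit:
send_rows:
  moves:
    - [[0,-0.99,-0.12,0.38,0,0,0],[0,-1,-0.09,0.37,0,0,0],[0,-1,-0.06,0.38,0,0,0],[0,-1,-0.03,0.37,0,0,0],[0,-1,0,0.38,0,0,0],[0,-1,0.04,0.37,0,0,0],[0,-1,0.06,0.38,0,0,0],[0,-0.99,0.09,0.37,0,0,0],[0,-0.99,0.12,0.38,0,0,0],[0,-0.99,0.15,0.37,0,0,0]]

```text
time_s: 2.6
eef_pos: [0.5004, 0.0582, 0.199]
orientation: [[-0.001, -0.306, 0.952], [0.0, 0.952, 0.306], [-1.0, 0.0, -0.001]]
contact_force: [0.1, -0.6, 0.6]
grip_width: 0.0426
```

Emit:
send_rows:
  moves:
    - [[0.44,-0.98,0.18,0.38,0,0,0],[0.44,-0.97,0.21,0.37,0,0,0],[0.44,-0.97,0.24,0.38,0,0,0],[0.44,-0.96,0.27,0.37,0,0,0],[0.44,-0.95,0.3,0.38,0,0,0],[0.44,-0.94,0.33,0.37,0,0,0],[0.44,-0.93,0.36,0.38,0,0,0],[0.44,-0.92,0.39,0.37,0,0,0],[0.44,-0.91,0.42,0.38,0,0,0],[0.44,-0.9,0.44,0.37,0,0,0]]

```text
time_s: 3.43
eef_pos: [0.5959, -0.1169, 0.1104]
orientation: [[-0.001, -0.011, 1.0], [0.0, 1.0, 0.011], [-1.0, 0.0, -0.001]]
contact_force: [0.2, 0.4, 0.9]
grip_width: 0.0429
```

```bash
python3 - <<'E'
from plan import *
c=snap('side','s1')
s=arm.get_state();print(s['time_s'],s['eef_pos'],s['orientation'].round(4).tolist(),s['contact_force'],s['grip_width'],s['joint_pos'].round(1))
plan([((.5955,-.1165,.0175),0.7,10)],0)
im=c['frame'];cv2.imwrite('pics/s1c.png',cv2.resize(im[130:330,230:450],None,fx=3,fy=3,interpolation=cv2.INTER_CUBIC))
print(proj(c,(.5955,-.1165,.044)))
E
```

```text
3.4833 [ 0.59705736 -0.11978708  0.10891913] [[-0.0007, -0.0075, 1.0], [-0.0006, 1.0, 0.0075], [-1.0, -0.0006, -0.0007]] [-0.7707651  -4.19652392 -2.35897376] 0.04272715475718712 [-16.9  32.5  85.2  -0.1  62.3 -17.3]
[[[0.46,0.02,-0.01,-0.01,0,0.0,0],
[0.46,0.02,-0.01,-0.01,0,0.0,0],
[0.46,0.02,-0.01,0,0,0.0,0],
[0.46,0.02,-0.01,-0.01,0,0.0,0],
[0.46,0.01,-0.01,0,0,0.0,0],
[0.45,0.02,0,-0.01,0,0.0,0],
[0.46,0.01,-0.01,0,0,0.0,0],
[0.45,0.02,0,-0.01,0,0.0,0],
[0.46,0.01,-0.01,0,0,0.0,0],
[0.45,0.02,0,-0.01,-0.01,0.01,0]]]
10 [ 0.59556343 -0.11645603  0.01751807]
[342.36433628 244.13816503]
```

View pics/s1c.png

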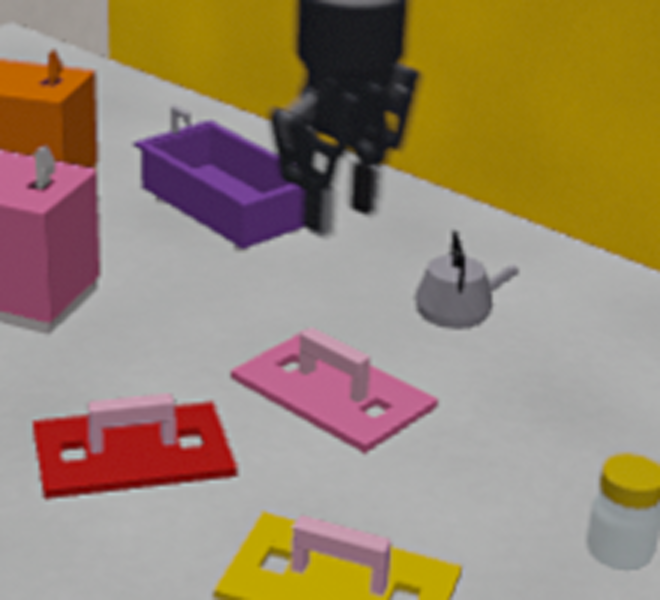

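The crop shows the gripper above the pink top. The bar's top is at side pixel (341,244), and I predicted (342,244). Descending.

Emit:
send_rows:
  moves:
    - [[0.55,0,0,0,0,0,0],[0.55,0,0,0,0,0,0],[0.55,0,0,0,0,0,0],[0.55,0,0,0,0,0,0],[0.55,0,0,0,0,0,0],[0.55,0,0,0,0,0,0],[0.55,0,0,0,0,0,0],[0.55,0,0,0,0,0,0],[0.25,0,0,0,0,0,0],[0,0,0,0,0,0,0]]

```text
time_s: 4.32
eef_pos: [0.5949, -0.1158, 0.0167]
orientation: [[-0.002, -0.013, 1.0], [0.001, 1.0, 0.013], [-1.0, 0.001, -0.002]]
contact_force: [-0.4, -0.3, 0.8]
grip_width: 0.0426
```

Emit:
send_rows:
  moves:
    - [[0,0,0,0,0,0,1],[0,0,0,0,0,0,1],[0,0,0,0,0,0,1],[0,0,0,0,0,0,1],[0,0,0,0,0,0,1],[0,0,0,0,0,0,1],[0,0,0,0,0,0,1],[0,0,0,0,0,0,1],[0,0,0,0,0,0,1],[0,0,0,0,0,0,1]]

```text
time_s: 5.15
eef_pos: [0.5957, -0.1161, 0.0182]
orientation: [[0.0, -0.013, 1.0], [0.0, 1.0, 0.013], [-1.0, 0.0, 0.0]]
contact_force: [0.2, -0.2, -0.1]
grip_width: 0.0001
```

```bash
python3 - <<'E'
from plan import *
c=snap('side','s2');d=snap('top','t2')
print(arm.get_state()['grip_width'],proj(c,(.5957,-.1161,.018)),proj(d,(.5957,-.1161,.018)))
a=cv2.resize(c['frame'][165:290,290:430],(672,600),interpolation=cv2.INTER_CUBIC)
cv2.imwrite('pics/s2c.png',a)
E
```

```text
-0.00017787373706459685 [341.73398358 253.7851172 ] [337.19322708 191.42443846]
```

View pics/s2c.png

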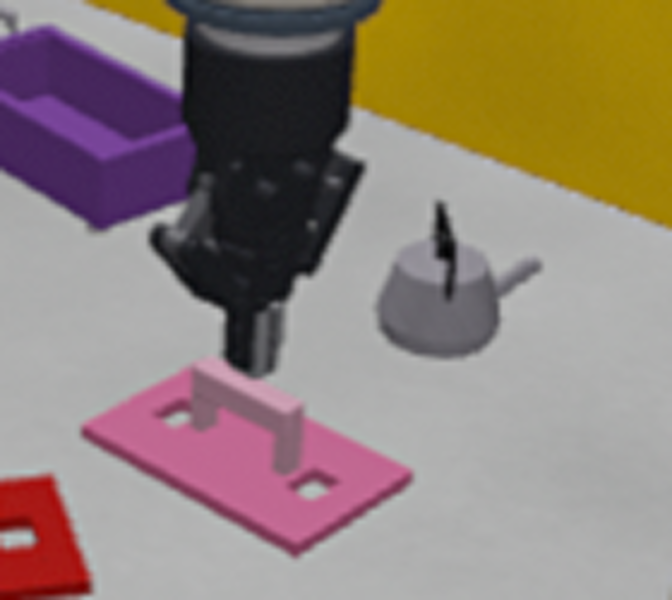

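```bash
python3 - <<'E'
from plan import *
c=load('s2')
print('s1 pred tips open',[proj(c,(.597+dx,-.1198,.109+dz)).round(1).tolist() for dz in(0,.013,.03,.04) for dx in(-.027,.027)])
for z in(.018,.03,.04,.05,.06): print(z,proj(c,(.5957,-.1161,z)).round(1))
for x in (.60,.62,.64): print(x,proj(c,(x,-.1161,.018)).round(1), proj(c,(x,-.1161+(x-.5957),.018)).round(1))
d=load('t2')
a=cv2.resize(d['frame'][150:240,280:400],(800,600),interpolation=cv2.INTER_CUBIC)
cv2.imwrite('pics/t2c.png',a)
E
```

```text
s1 pred tips open [[337.1, 223.2], [353.4, 214.9], [337.4, 217.9], [353.7, 209.7], [337.7, 210.8], [354.2, 202.8], [337.9, 206.6], [354.5, 198.7]]
0.018 [341.7 253.8]
0.03 [342.  249.3]
0.04 [342.2 245.6]
0.05 [342.4 241.8]
0.06 [342.6 237.9]
0.6 [343.  253.1] [341.6 252.3]
0.62 [348.7 249.8] [340.7 245.7]
0.64 [354.3 246.6] [339.9 239.4]
```

View pics/t2c.png

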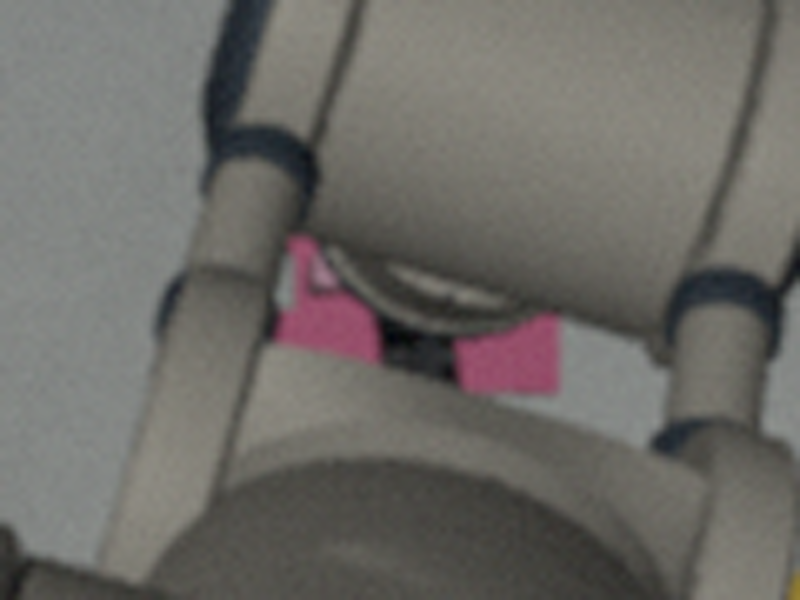

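```bash
python3 - <<'E'
from plan import *
d=load('t2')
for z in(.03,.06,.1,.14): print(z,proj(d,(.5957,-.1161,z)).round(1),proj(d,(.625,-.087,z)).round(1))
c=load('s2')
# gripper axis in side view: body at crop (270,30),(268,100)
for z in(.1,.15): print(proj(c,(.5957,-.1161,z)).round(1))
s=arm.get_state();print(s['eef_pos'],s['contact_force'],s['joint_pos'].round(2))
E
```

```text
0.03 [337.7 190.8] [326.2 179.2]
0.06 [338.9 189.3] [327.1 177.4]
0.1 [340.6 187.2] [328.4 174.8]
0.14 [342.4 184.8] [329.7 172. ]
[343.5 222.2]
[344.7 201.8]
[ 0.59573882 -0.11606835  0.01816687] [ 0.25033641 -0.30255046 -0.32552064] [-16.66  39.33  89.46  -0.    51.21 -17.38]
```

The picture shows the fingers closed just above the bar: the tip is at side pixel (342,242.5), but the reported pose predicts row 254. The top view agrees horizontally. The real fingertip is therefore about 30 mm higher than reported. I'll open and go down in stages, watching the force.

Emit:
send_rows:
  moves:
    - [[0,0,0,0,0,0,0],[0,0,0,0,0,0,0],[0,0,0,0,0,0,0],[0.1,0,0,0,0,0,0],[0.1,0,0,0,0,0,0],[0.1,0,0,0,0,0,0],[0.1,0,0,0,0,0,0],[0.05,0,0,0,0,0,0],[0,0,0,0,0,0,0],[0,0,0,0,0,0,0]]

```text
time_s: 6.08
eef_pos: [0.5957, -0.1161, 0.0091]
orientation: [[-0.0, -0.013, 1.0], [0.0, 1.0, 0.013], [-1.0, 0.0, -0.0]]
contact_force: [0.5, -0.5, 0.5]
grip_width: 0.0429
```

Emit:
send_rows:
  moves:
    - [[0.15,0,0,0,0,0,0],[0.15,0,0,0,0,0,0],[0.15,0,0,0,0,0,0],[0.1,0,0,0,0,0,0],[0,0,0,0,0,0,0],[0,0,0,0,0,0,0],[0,0,0,0,0,0,0],[0,0,0,0,0,0,0],[0,0,0,0,0,0,0],[0,0,0,0,0,0,0]]

```text
time_s: 6.92
eef_pos: [0.5958, -0.1161, -0.0017]
orientation: [[0.0, -0.013, 1.0], [-0.0, 1.0, 0.013], [-1.0, -0.0, 0.0]]
contact_force: [-0.2, -1.5, -0.2]
grip_width: 0.0426
```

```bash
python3 - <<'E'
from plan import *
c=snap('side','s3');s=arm.get_state()
print(s['eef_pos'],s['contact_force'],s['grip_width'])
for dz in(0,.01,.02,.03):print(dz,[proj(c,s['eef_pos']+[dx,0,dz]).round(1).tolist() for dx in(-.021,.021)])
cv2.imwrite('pics/s3c.png',cv2.resize(c['frame'][205:285,300:400],(750,600),interpolation=cv2.INTER_CUBIC))
E
```

```text
[ 0.59577984 -0.11610079 -0.00173525] [-0.31956245  0.79345287  0.57508696] 0.042343990822775984
0 [[335.2, 264.6], [347.3, 257.5]]
0.01 [[335.4, 260.9], [347.6, 253.9]]
0.02 [[335.6, 257.2], [347.8, 250.2]]
0.03 [[335.8, 253.5], [348.0, 246.5]]
```

View pics/s3c.png

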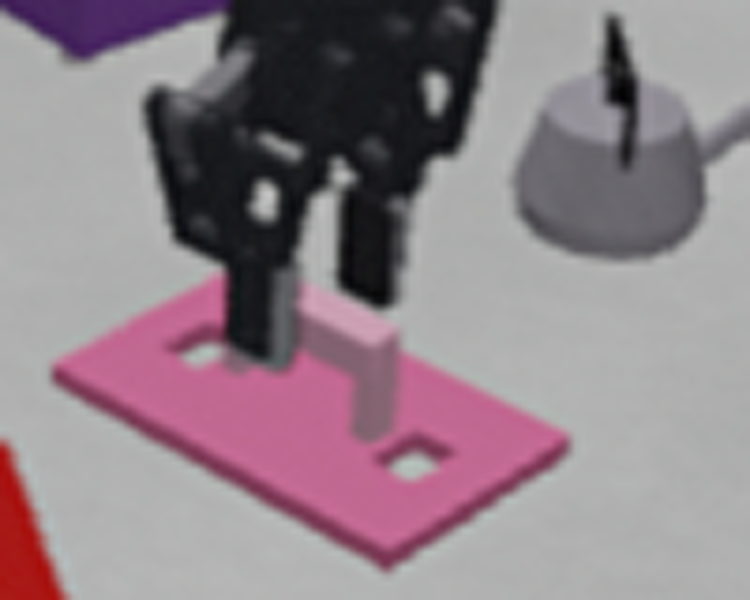

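The fingers straddle the bar: near tip at (335,254), far tip at (349,246), no contact, and about 28 mm above the reported height. I'll go 8 mm lower and then close.

Emit:
send_rows:
  moves:
    - [[0.1,0,0,0,0,0,0],[0.1,0,0,0,0,0,0],[0.1,0,0,0,0,0,0],[0.1,0,0,0,0,0,0],[0,0,0,0,0,0,0],[0,0,0,0,0,0,1],[0,0,0,0,0,0,1],[0,0,0,0,0,0,1],[0,0,0,0,0,0,1],[0,0,0,0,0,0,1]]
  force: 90

```text
time_s: 7.8
eef_pos: [0.5959, -0.1161, -0.0095]
orientation: [[0.0, -0.013, 1.0], [-0.0, 1.0, 0.013], [-1.0, -0.0, 0.0]]
contact_force: [0.2, 0.4, 5.4]
grip_width: 0.0119
```

Emit:
send_rows:
  moves:
    - [[0,0,0,0,0,0,1],[0,0,0,0,0,0,1],[0,0,0,0,0,0,1],[-0.1,0,0,0,0,0,1],[-0.2,0,0,0,0,0,1],[-0.3,0,0,0,0,0,1],[-0.4,0,0,0,0,0,1],[-0.4,0,0,0,0,0,1],[-0.4,0,0,0,0,0,1],[-0.2,0,0,0,0,0,1]]

```text
time_s: 8.63
eef_pos: [0.5963, -0.1162, 0.0318]
orientation: [[0.002, -0.013, 1.0], [-0.0, 1.0, 0.013], [-1.0, -0.001, 0.002]]
contact_force: [0.2, -0.2, 0.3]
grip_width: 0.012
```

```bash
python3 - <<'E'
from plan import *
plan([((.5961,-.1162,.18),.74,10),((.5065,.180,.18),21.3,20)],1,p=(.596,-.1162,.0305),R=goal(.74))
E
```

```text
[[[-0.75,0,0.0,0.0,0.0,0.0,1],
[-0.75,0,0.0,0.0,0.0,0.0,1],
[-0.75,0,0.0,0.0,0.0,0.0,1],
[-0.75,0,0.0,0.0,0.0,0.0,1],
[-0.75,0,0.0,0.0,0.0,0.0,1],
[-0.74,0,0.0,0.0,0.0,0.0,1],
[-0.75,0,0.0,0.0,0.0,0.0,1],
[-0.75,0,0.0,0.0,0.0,0.0,1],
[-0.74,0,0.0,0.0,0.0,0.0,1],
[-0.74,0,0.0,0.0,0.0,0.0,1]]]
[[[0,0.74,-0.21,-0.22,0.0,0.0,1],
[0,0.75,-0.2,-0.22,0.0,0.0,1],
[0,0.75,-0.19,-0.22,0.0,0.0,1],
[0,0.75,-0.17,-0.23,0.0,0.0,1],
[0,0.76,-0.16,-0.22,0.0,0.0,1],
[0,0.76,-0.15,-0.23,0.0,0.0,1],
[0,0.76,-0.13,-0.22,0.0,0.0,1],
[0,0.76,-0.12,-0.23,0.0,0.0,1],
[0,0.77,-0.11,-0.22,0.0,0.0,1],
[0,0.77,-0.09,-0.23,0.0,0.0,1]]]
[[[0,0.77,-0.08,-0.22,0.0,0.0,1],
[0,0.77,-0.07,-0.23,0.0,0.0,1],
[0,0.77,-0.05,-0.22,0.0,0.0,1],
[0,0.77,-0.04,-0.23,0.0,0.0,1],
[0,0.77,-0.02,-0.22,0.0,0.0,1],
[0,0.78,-0.01,-0.23,0.0,0.0,1],
[0,0.77,0.01,-0.22,0.0,0.0,1],
[0,0.78,0.02,-0.23,0.0,0.0,1],
[0,0.77,0.03,-0.22,0.0,0.0,1],
[0,0.78,0.05,-0.23,0.0,0.0,1]]]
30 [0.5065623  0.18011009 0.1799    ]
```

Emit:
send_rows:
  moves:
    - [[-0.5,0,0,0,0,0,1],[-0.8,0,0,0,0,0,1],[-0.9,0,0,0,0,0,1],[-0.9,0,0,0,0,0,1],[-0.9,0,0,0,0,0,1],[-0.9,0,0,0,0,0,1],[-0.9,0,0,0,0,0,1],[-0.8,0,0,0,0,0,1],[-0.6,0,0,0,0,0,1],[-0.3,0,0,0,0,0,1]]

```text
time_s: 9.47
eef_pos: [0.5962, -0.1162, 0.1824]
orientation: [[0.002, -0.013, 1.0], [-0.001, 1.0, 0.013], [-1.0, -0.001, 0.002]]
contact_force: [0.4, 0.8, 0.5]
grip_width: 0.0118
```

Emit:
send_rows:
  moves:
    - [[0,0.74,-0.21,-0.22,0,0,1],[0,0.75,-0.2,-0.22,0,0,1],[0,0.75,-0.19,-0.22,0,0,1],[0,0.75,-0.17,-0.23,0,0,1],[0,0.76,-0.16,-0.22,0,0,1],[0,0.76,-0.15,-0.23,0,0,1],[0,0.76,-0.13,-0.22,0,0,1],[0,0.76,-0.12,-0.23,0,0,1],[0,0.77,-0.11,-0.22,0,0,1],[0,0.77,-0.09,-0.23,0,0,1]]

```text
time_s: 10.3
eef_pos: [0.5505, 0.0336, 0.1801]
orientation: [[-0.0, -0.193, 0.981], [0.0, 0.981, 0.193], [-1.0, 0.0, -0.0]]
contact_force: [1.1, 0.3, -0.2]
grip_width: 0.0122
```

Emit:
send_rows:
  moves:
    - [[0,0.77,-0.08,-0.22,0,0,1],[0,0.77,-0.07,-0.23,0,0,1],[0,0.77,-0.05,-0.22,0,0,1],[0,0.77,-0.04,-0.23,0,0,1],[0,0.77,-0.02,-0.22,0,0,1],[0,0.78,-0.01,-0.23,0,0,1],[0,0.77,0.01,-0.22,0,0,1],[0,0.78,0.02,-0.23,0,0,1],[0,0.77,0.03,-0.22,0,0,1],[0,0.78,0.05,-0.23,0,0,1]]

```text
time_s: 11.13
eef_pos: [0.5055, 0.1817, 0.1801]
orientation: [[-0.0, -0.365, 0.931], [-0.0, 0.931, 0.365], [-1.0, 0.0, -0.0]]
contact_force: [0.6, -0.5, -1.3]
grip_width: 0.0121
```

Emit:
send_rows:
  moves:
    - [[0,0,0,0,0,0,1],[0,0,0,0,0,0,1],[0,0,0,0,0,0,1],[0,0,0,0,0,0,1],[0,0,0,0,0,0,1],[0,0,0,0,0,0,1],[0,0,0,0,0,0,1],[0,0,0,0,0,0,1],[0,0,0,0,0,0,1],[0,0,0,0,0,0,1]]

```text
time_s: 11.97
eef_pos: [0.5064, 0.1802, 0.1802]
orientation: [[0.0, -0.363, 0.932], [0.0, 0.932, 0.363], [-1.0, -0.0, 0.0]]
contact_force: [0.4, -0.1, -0.4]
grip_width: 0.0125
```

```bash
python3 - <<'E'
from plan import *
c=snap('side','s4');d=snap('top','t4');s=arm.get_state()
print(s['time_s'],s['eef_pos'],s['contact_force'],s['ft_torque'],s['grip_width'])
a=cv2.resize(c['frame'][110:245,170:310],(600,579),interpolation=cv2.INTER_CUBIC)
cv2.imwrite('pics/s4c.png',a)
E
```

```text
12.0667 [0.50635748 0.18025049 0.18016926] [-0.23893059 -0.4290722  -1.13254187] [-0.00907574 -0.0154652   0.03650098] 0.012200794561772458
```

View pics/s4c.png

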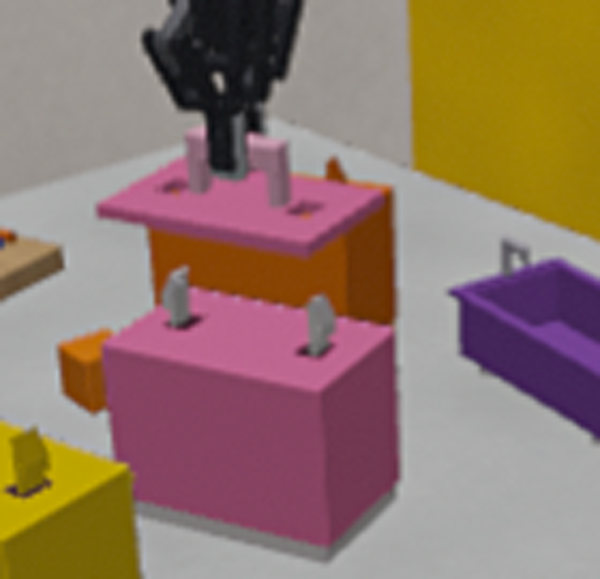

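The crop shows the top held level over the pink wardrobe (plate near corner at crop (308,243), wardrobe near corner at (325,388)). I'll check the alignment numerically with both cameras.

```bash
python3 - <<'E'
from plan import *
from scipy.optimize import least_squares
c=load('s4');k=600/140
q=lambda x,y:np.array([(x+.5)/k-.5+170,(y+.5)/k-.5+110])
def fit(cor,obs,lx,ly,x0):
    def f(p):
        r=[]
        for (a,b),o in zip(cor,obs):
            w=np.radians(p[3]);x,y=a*lx/2,b*ly/2
            r+=list(proj(c,(p[0]+x*np.cos(w)-y*np.sin(w),p[1]+x*np.sin(w)+y*np.cos(w),p[2]))-o)
        return np.r_[r,(p[3]-21.3)*.5]
    s=least_squares(f,x0);print(s.x.round(4),f(s.x).round(2))
cor=[(-1,1),(-1,-1),(1,-1)]
fit(cor,[q(98,208),q(308,243),q(393,190)],.084,.136,[.506,.18,.197,21])
fit(cor,[q(103,345),q(325,388),q(397,327)],.090,.146,[.506,.18,.112,21])
d=load('t4')
cv2.imwrite('pics/t4c.png',cv2.resize(d['frame'][160:270,150:290],(760,597),interpolation=cv2.INTER_CUBIC))
E
```

```text
[ 0.4961  0.1648  0.2037 20.749 ] [-0.18 -0.83  0.77  0.4  -0.64  0.42 -0.28]
[ 0.5145  0.1934  0.1053 22.4123] [ 0.14 -0.2  -0.35  0.27  0.23 -0.09  0.56]
```

View pics/t4c.png

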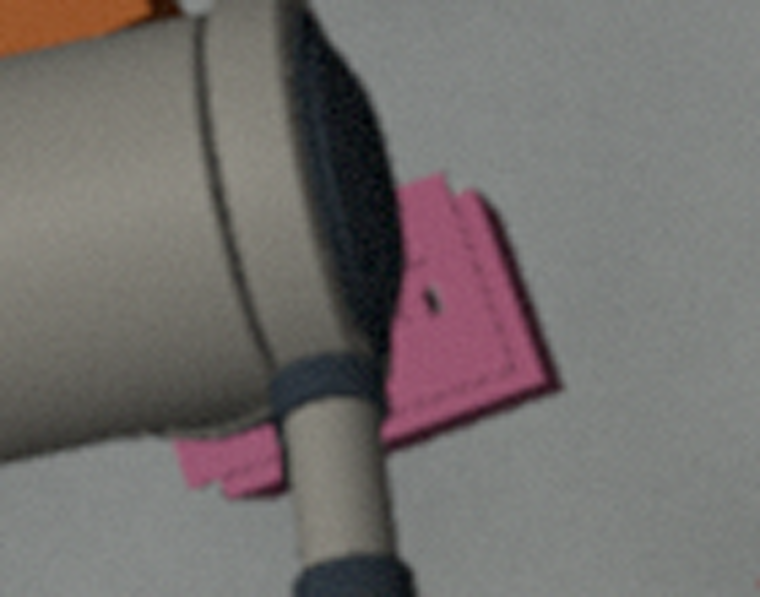

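```bash
python3 - <<'E'
from plan import *
from scipy.optimize import least_squares
c=load('s4');d=load('t4');k=600/140;k2=760/140
q=lambda x,y:np.array([(x+.5)/k-.5+170,(y+.5)/k-.5+110])
q2=lambda x,y:np.array([(x+.5)/k2-.5+150,(y+.5)/k2-.5+160])
cor=[(-1,1),(-1,-1),(1,-1)]
def fit(n,os,ot,lx,ly,x0):
    def f(p):
        r=[]
        for cam,obs in((c,os),(d,ot)):
          for (a,b),o in zip(cor,obs):
            w=np.radians(p[3]);x,y=a*lx/2,b*ly/2
            r+=list(proj(cam,(p[0]+x*np.cos(w)-y*np.sin(w),p[1]+x*np.sin(w)+y*np.cos(w),p[2]))-o)
        return np.array(r)
    s=least_squares(f,x0);print(n,s.x.round(4));print(f(s.x).round(1));return s.x
a=fit('top',[q(98,208),q(308,243),q(393,190)],[q2(190,488),q2(515,368),q2(445,172)],.084,.136,[.506,.18,.197,21])
b=fit('ward',[q(103,345),q(325,388),q(397,327)],[q2(228,497),q2(550,387),q2(476,190)],.090,.146,[.506,.18,.112,21])
print(a-b, arm.get_state()['eef_pos'])
# shaped prediction of barb tip through right window
E
```

```text
top [ 0.5072  0.1791  0.1967 20.8223]
[ 0.8 -0.8  0.9  0.2 -0.9  0.5 -0.1  0.2 -0.1  0.4 -0.2  0.1]
ward [ 0.5057  0.179   0.1133 21.0585]
[ 0.  -0.6 -0.4  0.6  1.2  0.1 -0.3  1.2 -0.4 -0.5  0.2 -0.2]
[ 1.50371103e-03  6.29591156e-05  8.34319190e-02 -2.36148198e-01] [0.50635748 0.18025049 0.18016926]
```

Both cameras agree: the held top is within about 1.5 mm and 0.3° of the wardrobe, its underside is at about 0.189 (reported z + 8.5 mm), and the wardrobe face is at about 0.113. I'll go down to just above the hooks' first touch, then feel the way.

Emit:
send_rows:
  moves:
    - [[0.2,0,-0.05,0,0,0,1],[0.4,0,0,0,0,0,1],[0.4,0,0,0,0,0,1],[0.4,0,0,0,0,0,1],[0.4,0,0,0,0,0,1],[0.2,0,0,0,0,0,1],[0.1,0,0,0,0,0,1],[0,0,0,0,0,0,1],[0,0,0,0,0,0,1],[0,0,0,0,0,0,1]]
  force: 120

```text
time_s: 12.9
eef_pos: [0.5057, 0.18, 0.1385]
orientation: [[0.001, -0.363, 0.932], [0.0, 0.932, 0.363], [-1.0, -0.0, 0.001]]
contact_force: [-0.6, 0.1, -0.3]
grip_width: 0.0112
```

Emit:
send_rows:
  moves:
    - [[0.05,0,0,0,0,0,1],[0.05,0,0,0,0,0,1],[0.05,0,0,0,0,0,1],[0.05,0,0,0,0,0,1],[0.05,0,0,0,0,0,1],[0.05,0,0,0,0,0,1],[0.05,0,0,0,0,0,1],[0.05,0,0,0,0,0,1],[0,0,0,0,0,0,1],[0,0,0,0,0,0,1]]

```text
time_s: 13.73
eef_pos: [0.5054, 0.1799, 0.1301]
orientation: [[-0.0, -0.363, 0.932], [-0.0, 0.932, 0.363], [-1.0, -0.0, -0.0]]
contact_force: [-0.2, -0.5, -1.7]
grip_width: 0.0117
```

Emit:
send_rows:
  moves:
    - [[0.05,0,0,0,0,0,1],[0.05,0,0,0,0,0,1],[0.05,0,0,0,0,0,1],[0.05,0,0,0,0,0,1],[0,0,0,0,0,0,1],[0,0,0,0,0,0,1],[0,0,0,0,0,0,1],[0,0,0,0,0,0,1],[0,0,0,0,0,0,1],[0,0,0,0,0,0,1]]

```text
time_s: 14.57
eef_pos: [0.5055, 0.18, 0.1262]
orientation: [[0.0, -0.363, 0.932], [0.0, 0.932, 0.363], [-1.0, 0.0, 0.0]]
contact_force: [0.5, 0.1, -0.3]
grip_width: 0.0114
```

Emit:
send_rows:
  moves:
    - [[0.05,0,0,0,0,0,1],[0.05,0,0,0,0,0,1],[0.05,0,0,0,0,0,1],[0,0,0,0,0,0,1],[0,0,0,0,0,0,1],[0,0,0,0,0,0,1],[0,0,0,0,0,0,1],[0,0,0,0,0,0,1],[0,0,0,0,0,0,1],[0,0,0,0,0,0,1]]

```text
time_s: 15.4
eef_pos: [0.5056, 0.1799, 0.1233]
orientation: [[0.0, -0.363, 0.932], [0.0, 0.932, 0.363], [-1.0, -0.0, 0.0]]
contact_force: [-0.1, -0.7, 5.1]
grip_width: 0.0118
```

First touch at about 0.1245 reported. The stop should then be near 0.102.

Emit:
send_rows:
  moves:
    - [[0.05,0,0,0,0,0,1],[0.05,0,0,0,0,0,1],[0,0,0,0,0,0,1],[0,0,0,0,0,0,1],[0,0,0,0,0,0,1],[0,0,0,0,0,0,1],[0,0,0,0,0,0,1],[0,0,0,0,0,0,1],[0,0,0,0,0,0,1],[0,0,0,0,0,0,1]]

```text
time_s: 16.23
eef_pos: [0.5054, 0.1799, 0.1211]
orientation: [[-0.0, -0.363, 0.932], [-0.0, 0.932, 0.363], [-1.0, 0.0, -0.0]]
contact_force: [1.5, 1.9, -0.7]
grip_width: 0.0113
```

Emit:
send_rows:
  moves:
    - [[0.05,0,0,0,0,0,1],[0.05,0,0,0,0,0,1],[0,0,0,0,0,0,1],[0,0,0,0,0,0,1],[0,0,0,0,0,0,1],[0,0,0,0,0,0,1],[0,0,0,0,0,0,1],[0,0,0,0,0,0,1],[0,0,0,0,0,0,1],[0,0,0,0,0,0,1]]

```text
time_s: 17.07
eef_pos: [0.5053, 0.1799, 0.1191]
orientation: [[-0.0, -0.363, 0.932], [-0.0, 0.932, 0.363], [-1.0, 0.0, -0.0]]
contact_force: [-0.8, 0.9, -1.6]
grip_width: 0.0112
```

```bash
python3 - <<'E'
from plan import *
for i in range(3):
    c=snap('side','s5');s=arm.get_state();print(s['time_s'],s['eef_pos'].round(4),s['contact_force'].round(2),s['ft_torque'].round(2))
cv2.imwrite('pics/s5c.png',cv2.resize(c['frame'][120:245,180:300],(576,600),interpolation=cv2.INTER_CUBIC))
E
```

```text
17.1167 [0.5053 0.1799 0.1191] [ 0.69  0.65 -2.23] [ 0.1  -0.06 -0.01]
17.1667 [0.5053 0.1799 0.1191] [-0.04  0.25 -3.23] [ 0.12  0.04 -0.06]
17.2167 [0.5053 0.1799 0.1191] [-0.08  0.56 -3.99] [ 0.13 -0.02 -0.03]
```

View pics/s5c.png

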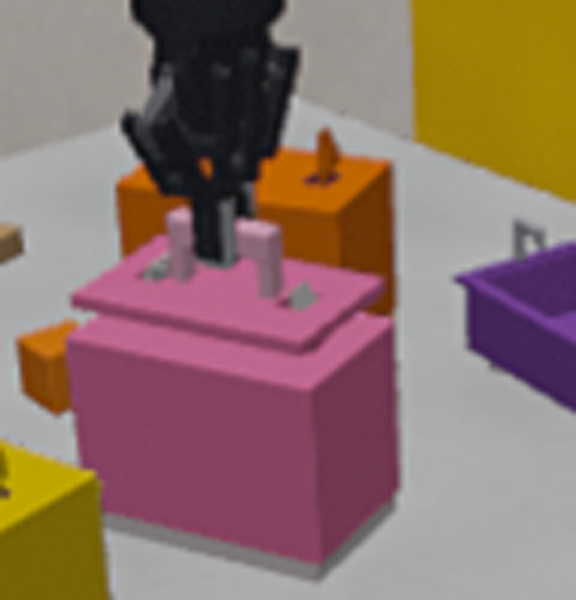

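The crop shows both hook tips coming up through the windows at (157,265) and (302,295). The plate is level, about 15–20 mm above the face. Continuing in small steps.

Emit:
send_rows:
  moves:
    - [[0.05,0,0,0,0,0,1],[0.05,0,0,0,0,0,1],[0,0,0,0,0,0,1],[0,0,0,0,0,0,1],[0,0,0,0,0,0,1],[0,0,0,0,0,0,1],[0,0,0,0,0,0,1],[0,0,0,0,0,0,1],[0,0,0,0,0,0,1],[0,0,0,0,0,0,1]]

```text
time_s: 18.05
eef_pos: [0.5056, 0.1799, 0.1172]
orientation: [[0.0, -0.363, 0.932], [0.0, 0.932, 0.363], [-1.0, -0.0, 0.0]]
contact_force: [1.5, 1.6, 2.3]
grip_width: 0.0116
```

Emit:
send_rows:
  moves:
    - [[0.05,0,0,0,0,0,1],[0.05,0,0,0,0,0,1],[0,0,0,0,0,0,1],[0,0,0,0,0,0,1],[0,0,0,0,0,0,1],[0,0,0,0,0,0,1],[0,0,0,0,0,0,1],[0,0,0,0,0,0,1],[0,0,0,0,0,0,1],[0,0,0,0,0,0,1]]

```text
time_s: 18.88
eef_pos: [0.5054, 0.1799, 0.1151]
orientation: [[-0.0, -0.363, 0.932], [-0.0, 0.932, 0.363], [-1.0, 0.0, -0.0]]
contact_force: [1.7, 0.2, -0.2]
grip_width: 0.0114
```

```bash
python3 - <<'E'
from plan import *
F_=[]
for i in range(4):
    c=snap('side','s6');s=arm.get_state();F_.append(s['contact_force']);
print(s['time_s'],s['eef_pos'].round(4),np.round(F_,2).tolist(),s['joint_torque'].round(2))
E
```

```text
19.0833 [0.5054 0.1799 0.1151] [[0.89, 0.64, -0.56], [0.64, 0.68, -0.98], [0.95, 0.56, -1.38], [1.0, 1.23, -1.24]] [ -0.25 -77.7  -28.93  -0.2    0.48   0.  ]
```

Emit:
send_rows:
  moves:
    - [[0.05,0,0,0,0,0,1],[0.05,0,0,0,0,0,1],[0,0,0,0,0,0,1],[0,0,0,0,0,0,1],[0,0,0,0,0,0,1],[0,0,0,0,0,0,1],[0,0,0,0,0,0,1],[0,0,0,0,0,0,1],[0,0,0,0,0,0,1],[0,0,0,0,0,0,1]]

```text
time_s: 19.92
eef_pos: [0.5054, 0.1799, 0.1132]
orientation: [[0.0, -0.363, 0.932], [-0.0, 0.932, 0.363], [-1.0, -0.0, -0.0]]
contact_force: [0.9, 0.9, 1.3]
grip_width: 0.0114
```

```bash
python3 - <<'E'
from plan import *
F_=[]
for i in range(3):
    c=snap('side','s7');s=arm.get_state();F_.append(s['contact_force']);
print(s['time_s'],s['eef_pos'].round(4),np.round(F_,2).tolist())
# vertical profile along column near the plate's near edge, per frame
for t in('s4','s5','s6','s7'):
    g=load(t)['frame'].astype(int)
    for u in(225,240): print(t,u,[tuple(g[v,u]) [1:] for v in range(150,212)] if 0 else ' '.join(str(int(g[v,u-2:u+3,2].mean())) for v in range(165,212)))
E
```

```text
20.0667 [0.5055 0.1799 0.1132] [[0.72, -0.48, 1.2], [0.49, 1.28, 1.37], [0.46, 0.83, 0.99]]
s4 225 132 134 135 136 135 136 136 136 136 135 136 135 133 134 175 190 190 190 190 190 189 189 190 189 190 189 190 190 189 190 191 189 158 135 133 134 134 134 134 134 134 134 134 134 134 134 134
s4 240 190 155 129 128 132 135 136 136 135 136 135 136 136 136 137 133 130 167 176 176 175 177 178 179 180 158 118 112 176 191 190 190 190 191 191 168 138 132 134 134 134 134 134 134 134 134 134
s5 225 51 51 50 51 48 47 45 44 43 67 108 175 191 190 190 189 189 190 189 189 190 191 176 143 131 152 185 191 190 190 191 189 158 135 133 134 134 134 134 134 134 134 134 134 134 134 134
s5 240 134 135 136 134 133 134 133 132 136 166 179 180 177 175 169 152 148 131 123 166 188 191 190 190 192 180 146 130 146 183 191 190 190 190 191 168 139 132 133 134 134 134 134 134 134 134 134
s6 225 51 52 52 48 47 47 45 46 45 38 45 91 140 185 191 190 189 189 190 190 190 190 191 188 158 134 137 174 190 191 191 189 158 135 132 133 134 133 134 134 134 134 134 134 134 134 134
s6 240 134 135 135 137 135 133 134 135 132 131 151 176 178 175 166 147 134 139 142 128 138 180 190 190 189 191 191 162 135 133 167 188 191 191 191 167 139 132 134 134 134 134 134 134 134 134 134
s7 225 49 53 50 47 47 46 46 45 45 40 37 60 100 164 188 191 190 189 189 190 189 190 190 191 182 149 131 144 181 191 192 189 158 135 132 133 134 133 134 134 134 134 134 133 134 134 134
s7 240 135 135 135 135 137 134 134 133 133 131 132 161 176 176 165 146 131 135 147 142 125 155 186 191 190 190 191 187 154 131 137 177 190 191 191 168 139 132 134 133 134 133 134 134 134 134 133
```

Emit:
send_rows:
  moves:
    - [[0.05,0,0,0,0,0,1],[0.05,0,0,0,0,0,1],[0.05,0,0,0,0,0,1],[0.05,0,0,0,0,0,1],[0,0,0,0,0,0,1],[0,0,0,0,0,0,1],[0,0,0,0,0,0,1],[0,0,0,0,0,0,1],[0,0,0,0,0,0,1],[0,0,0,0,0,0,1]]

```text
time_s: 20.9
eef_pos: [0.5053, 0.1799, 0.109]
orientation: [[-0.0, -0.363, 0.932], [-0.0, 0.932, 0.363], [-1.0, 0.0, -0.0]]
contact_force: [1.1, 2.1, -3.4]
grip_width: 0.0113
```

Emit:
send_rows:
  moves:
    - [[0.05,0,0,0,0,0,1],[0.03,0,0,0,0,0,1],[0,0,0,0,0,0,1],[0,0,0,0,0,0,1],[0,0,0,0,0,0,1],[0,0,0,0,0,0,1],[0,0,0,0,0,0,1],[0,0,0,0,0,0,1],[0,0,0,0,0,0,1],[0,0,0,0,0,0,1]]

```text
time_s: 21.73
eef_pos: [0.5055, 0.1799, 0.1076]
orientation: [[0.0, -0.363, 0.932], [0.0, 0.932, 0.363], [-1.0, -0.0, 0.0]]
contact_force: [0.6, 0.7, 2.8]
grip_width: 0.0114
```

Now 1 mm steps towards the stop.

Emit:
send_rows:
  moves:
    - [[0.05,0,0,0,0,0,1],[0,0,0,0,0,0,1],[0,0,0,0,0,0,1],[0,0,0,0,0,0,1],[0,0,0,0,0,0,1],[0,0,0,0,0,0,1],[0,0,0,0,0,0,1],[0,0,0,0,0,0,1],[0,0,0,0,0,0,1],[0,0,0,0,0,0,1]]

```text
time_s: 22.57
eef_pos: [0.5054, 0.1799, 0.1065]
orientation: [[-0.0, -0.363, 0.932], [-0.0, 0.932, 0.363], [-1.0, 0.0, -0.0]]
contact_force: [1.3, 1.1, -0.6]
grip_width: 0.0114
```

Emit:
send_rows:
  moves:
    - [[0.05,0,0,0,0,0,1],[0,0,0,0,0,0,1],[0,0,0,0,0,0,1],[0,0,0,0,0,0,1],[0,0,0,0,0,0,1],[0,0,0,0,0,0,1],[0,0,0,0,0,0,1],[0,0,0,0,0,0,1],[0,0,0,0,0,0,1],[0,0,0,0,0,0,1]]

```text
time_s: 23.4
eef_pos: [0.505, 0.1798, 0.1054]
orientation: [[-0.001, -0.363, 0.932], [-0.0, 0.932, 0.363], [-1.0, 0.0, -0.001]]
contact_force: [-2.3, -1.0, -10.0]
grip_width: 0.0114
```

```bash
python3 - <<'E'
from plan import *
F_=[]
for i in range(5):
    c=snap('side','s8');s=arm.get_state();F_.append(s['contact_force'])
print(s['time_s'],s['eef_pos'].round(4),np.round(F_,2).tolist(),s['ft_torque'].round(2),s['qvel'].round(2))
g=c['frame'].astype(int)
for u in(225,240): print(u,' '.join(str(int(g[v,u-2:u+3,2].mean())) for v in range(180,205)))
E
```

```text
23.65 [0.5051 0.1798 0.1054] [[-1.26, -1.23, -10.78], [-2.01, -0.97, -10.14], [-3.09, -1.81, -10.84], [-2.47, -1.29, -10.59], [-2.67, -1.89, -12.49]] [-0.25  0.54  0.06] [-0.03 -0.03 -0.05 -0.01 -0.04 -0.01]
225 100 166 189 191 190 190 189 190 190 190 190 191 182 149 132 148 180 158 136 132 134 134 134 134 134
240 168 157 159 159 158 158 151 137 124 167 189 191 190 190 192 188 154 132 138 179 167 140 132 133 134
```

A steady downward pull of about 11 N with the plate about 1.5 mm above home: the barbs are starting to spring out over the rim and draw the top down. One more millimetre.

Emit:
send_rows:
  moves:
    - [[0.04,0,0,0,0,0,1],[0,0,0,0,0,0,1],[0,0,0,0,0,0,1],[0,0,0,0,0,0,1],[0,0,0,0,0,0,1],[0,0,0,0,0,0,1],[0,0,0,0,0,0,1],[0,0,0,0,0,0,1],[0,0,0,0,0,0,1],[0,0,0,0,0,0,1]]

```text
time_s: 24.48
eef_pos: [0.5055, 0.1799, 0.1048]
orientation: [[0.0, -0.363, 0.932], [0.0, 0.932, 0.363], [-1.0, -0.0, 0.0]]
contact_force: [0.2, 0.3, -1.0]
grip_width: 0.0113
```

Emit:
send_rows:
  moves:
    - [[0.04,0,0,0,0,0,1],[0,0,0,0,0,0,1],[0,0,0,0,0,0,1],[0,0,0,0,0,0,1],[0,0,0,0,0,0,1],[0,0,0,0,0,0,1],[0,0,0,0,0,0,1],[0,0,0,0,0,0,1],[0,0,0,0,0,0,1],[0,0,0,0,0,0,1]]

```text
time_s: 25.32
eef_pos: [0.5055, 0.1799, 0.104]
orientation: [[0.0, -0.363, 0.932], [-0.0, 0.932, 0.363], [-1.0, -0.0, 0.0]]
contact_force: [-0.8, 0.4, 0.0]
grip_width: 0.0112
```

```bash
python3 - <<'E'
from plan import *
F_=[]
for i in range(3):
    c=snap('side','s9');s=arm.get_state();F_.append(s['contact_force'])
print(s['time_s'],s['eef_pos'].round(4),np.round(F_,2).tolist(),s['ft_torque'].round(2))
g=c['frame'].astype(int)
for u in(225,240): print(u,' '.join(str(int(g[v,u-2:u+3,2].mean())) for v in range(180,205)))
cv2.imwrite('pics/s9c.png',cv2.resize(c['frame'][150:225,190:290],(800,600),interpolation=cv2.INTER_CUBIC))
E
```

```text
25.4667 [0.5054 0.1799 0.104 ] [[0.12, 0.38, -0.09], [0.36, -0.03, -1.19], [-0.18, -0.28, -1.22]] [0.03 0.02 0.05]
225 81 131 185 192 190 190 190 190 189 190 190 191 190 163 136 135 167 155 136 133 134 133 134 134 134
240 164 155 155 157 157 156 154 149 128 142 180 190 190 190 191 192 171 140 133 161 163 140 132 133 134
```

View pics/s9c.png

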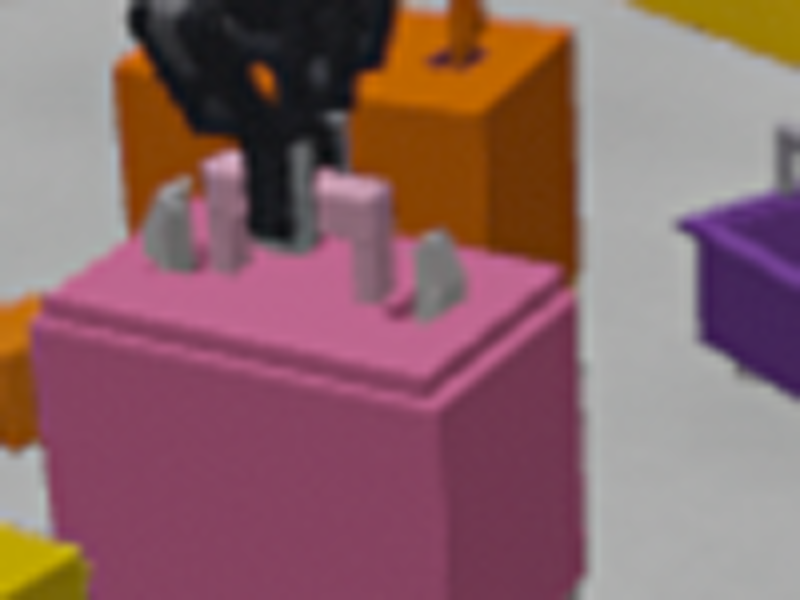

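Both white hooks stand through the windows with their barbs out over the outer rims, at (170,235) and (440,280), and the plate lies almost on the face. I'll feel for the stop in 0.5 mm steps.

Emit:
send_rows:
  moves:
    - [[0.025,0,0,0,0,0,1],[0,0,0,0,0,0,1],[0,0,0,0,0,0,1],[0,0,0,0,0,0,1],[0,0,0,0,0,0,1],[0,0,0,0,0,0,1],[0,0,0,0,0,0,1],[0,0,0,0,0,0,1],[0,0,0,0,0,0,1],[0,0,0,0,0,0,1]]

```text
time_s: 26.3
eef_pos: [0.5055, 0.1799, 0.1037]
orientation: [[0.0, -0.363, 0.932], [0.0, 0.932, 0.363], [-1.0, -0.0, 0.0]]
contact_force: [-1.8, -0.2, 5.2]
grip_width: 0.0115
```

Emit:
send_rows:
  moves:
    - [[0.01,0,0,0,0,0,1],[0,0,0,0,0,0,1],[0,0,0,0,0,0,1],[0,0,0,0,0,0,1],[0,0,0,0,0,0,1],[0,0,0,0,0,0,1],[0,0,0,0,0,0,1],[0,0,0,0,0,0,1],[0,0,0,0,0,0,1],[0,0,0,0,0,0,1]]

```text
time_s: 27.13
eef_pos: [0.5055, 0.1799, 0.1037]
orientation: [[0.0, -0.363, 0.932], [0.0, 0.932, 0.363], [-1.0, -0.0, 0.0]]
contact_force: [-2.1, -0.2, 9.4]
grip_width: 0.0115
```

The stop is reached: z no longer moves and the force rises to 9 N. Releasing and backing off straight up.

Emit:
send_rows:
  moves:
    - [[0,0,0,0,0,0,0],[0,0,0,0,0,0,0],[0,0,0,0,0,0,0],[0,0,0,0,0,0,0],[0,0,0,0,0,0,0],[0,0,0,0,0,0,0],[-0.1,0,0,0,0,0,0],[-0.2,0,0,0,0,0,0],[-0.3,0,0,0,0,0,0],[-0.4,0,0,0,0,0,0]]

```text
time_s: 27.97
eef_pos: [0.5053, 0.1799, 0.1237]
orientation: [[-0.001, -0.363, 0.932], [-0.0, 0.932, 0.363], [-1.0, 0.0, -0.001]]
contact_force: [-0.4, 0.2, -0.7]
grip_width: 0.0427
```

Emit:
send_rows:
  moves:
    - [[-0.5,0,0,0,0,0,0],[-0.6,0,0,0,0,0,0],[-0.6,0,0,0,0,0,0],[-0.6,0,0,0,0,0,0],[-0.6,0,0,0,0,0,0],[-0.5,0,0,0,0,0,0],[-0.3,0,0,0,0,0,0],[0,0,0,0,0,0,0],[0,0,0,0,0,0,0],[0,0,0,0,0,0,0]]

```text
time_s: 28.8
eef_pos: [0.5051, 0.1798, 0.1968]
orientation: [[-0.001, -0.363, 0.932], [-0.0, 0.932, 0.363], [-1.0, 0.0, -0.001]]
contact_force: [-0.6, 0.3, -0.2]
grip_width: 0.0429
```

```bash
python3 - <<'E'
from plan import *
c=snap('side','s10');s=arm.get_state()
print(s['time_s'],s['eef_pos'].round(4),s['contact_force'].round(2),s['grip_width'])
g=c['frame'].astype(int)
for u in(225,240): print(u,' '.join(str(int(g[v,u-2:u+3,2].mean())) for v in range(180,205)))
cv2.imwrite('pics/s10c.png',cv2.resize(c['frame'][130:235,175:315],(800,600),interpolation=cv2.INTER_CUBIC))
E
```

```text
28.85 [0.5051 0.1798 0.1967] [-1.2   0.25 -0.66] 0.042908866001409286
225 191 190 190 190 189 190 189 189 190 189 190 191 190 166 138 135 164 154 137 133 133 134 134 134 134
240 164 155 156 157 157 156 154 150 131 136 175 189 190 190 191 192 175 141 132 156 160 139 133 134 134
```

View pics/s10c.png

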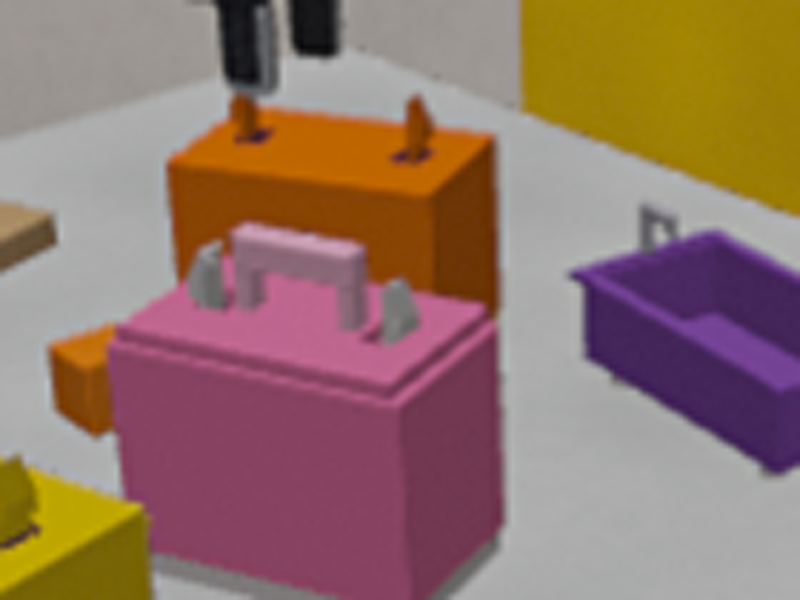

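The top lies flat on the wardrobe, both hooks stand upright at (210,275) and (400,310), and the gripper is clear above. Handing in.

```bash
python3 -c "
from cell import arm
print(arm.hand_in())"
```

```text
the job is handed in; nothing more can be done
None
```

I set the pink top on the pink wardrobe, pushed it down to the hard stop and let go, then handed the job in at about 29 s. No verdict was reported.

**Last checks:**
- In the final picture the plate lies level on the wardrobe and does not lift after release. Both white hooks stand upright over the outer window rims, and the open gripper is well clear above.
- At the stop the height no longer changed and the force read 9.4 N.
- The largest force I read in any step was about 12 N, against the 35 N limit. I only read forces at the end of each step and in a few samples between.
- Before pressing, both cameras put the top within 1.5 mm and 0.3° of the wardrobe.
- The tub and block looked undisturbed in the last picture. The jar and kettle were out of that view, but the arm never went near them.

**What disagreed:**
- The first grasp closed on nothing. The real fingertips stood about 28 mm higher than the reported position, which I corrected from the pictures.
- The gripper read a width of 11–12 mm on a 14 mm bar.
- I never read the expected 8–18 N peak while the hooks bent; my largest reading there was 5 N. The force sensor wandered by a few newtons.
- About 1.5 mm above home the top was briefly pulled down with about 11 N. I took this to be the hooks springing out.

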